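# Hook out the slide tray and take the top wax tin

### The arm

A 7-joint arm with a two-finger parallel gripper is mounted at the origin on a cart in front of the work surface, level with it; the furniture and walls round the work are solid. World frame = base frame: x ahead of the robot, y to its left, z up, the work surface at z = 0. Lengths are in m, angles in rad, forces in N, time in s.
With the tool pointing down it reaches from about 0.4 to 0.85 m from the base axis. Payload 10.4 kg.
Tool frame: the origin (TCP) lies midway between the tips of the shut fingers; the grasp point (between the pads) lies 19 mm behind it; z points along the fingers, y is the line along which they close (so a half turn about z gives the same grasp; the last joint's range is limited). The gripper opens to 87 mm and grips with 3 to 60 N. Pads are 19 mm wide; open, the fingers measure 117 mm over their backs; the gripper's body (75 mm by 190 mm) begins 51 mm behind the grasp point.
Start: joints at [-1.281, 0.332, -0.065, 1.46, 0.022, 1.35, -0.088], TCP at [0.192, 0.595, 0.223] pointing down, gripper open.
Joint ranges: [-2.6, 2.6], [-0.5, 2.12], [-1.47, 1.34], [0.16, 2.42], [-1.27, 4.41], [0.06, 2.06], [-2.6, 2.6]. Speed limits (rad/s): [2.22, 2.22, 2.79, 2.79, 3.14, 3.14, 3.14].

### API

Orientations are given as a unit quaternion [x, y, z, w].
In Python, from bench import r gives the robot as it stands.
- The arm moves only by the tool apply_moves, never from a script. Its argument "steps" is a list of rows, each a list of 7 numbers: the turn, a rotation vector about the tool's x, y, z in rad, then the shift along the tool's x, y, z in mm, then the opening, from -1 (shut) to 1 (fully open). In form: [[ax, ay, az, x, y, z, claw], ...]. A call has 1 to 20 rows; each row is the pose to reach, as a shift and turn from the pose commanded when the call began, along the tool's axes at that moment; what a row does not reach only later rows make up. A row lasts 1/12 s, in which the tool goes at most 41.7 mm and 7.16 degrees, less where a joint would pass 70% of its speed; a pose out of reach is approached as far as the arm can. A call with a gripper value outside its range is refused whole. The fingers move at their own pace and stop on an object; "force" is the grip in N (left out, the last holds). Time passes only in rows, so rows that repeat a pose let the fingers close. It gives the time, the measured TCP pose, the force, the opening and the grip force at its end, in the units of the state.
- r.read_state(): the state, without advancing time (a new reading comes with each control period).
- r.camera(name): name is "scene" or "top" or "wrist"; returns a dict with "pixels" (480x640x3 uint8, red, green, blue), "z_map" (480x640 float32, m along the optical axis (not along the pixel's ray), 0 where there is no reading), "fovy" (degrees; the focal length in pixels is half the picture's height over the tangent of half this angle, whatever the lens; pixels are square), "cx", "cy" (the principal point, pixels), "k1" (the pictures are not rectified: a ray, as slopes to the right and down, at radius r is drawn at 1 + k1 r^2 times it, then the intrinsics apply), "position" and "orientation" of the camera in the world. Camera axes: x right, y down, z forward; pixel columns grow to the right and rows downward; lengths in m; the calibration is good to about 2 mm. A picture is of the moment at which its call begins.
- r.close_job(): hands the job in; it is judged then, once.
The state is a dict: "time": time; "joint_positions": joint angles; "joint_vel": joint speeds; "joint_torque": joint torques, N m; "ee_pos": TCP position; "eef_rot": TCP orientation; "ft_force": force on the tool from outside, world axes, zero at the start; "torque": the same for the moment, N m; "width": finger opening in m; "grip_force": force on a finger pad.
Only numpy, scipy, OpenCV 4.12 (cv2) and the standard library are available. Lean on these libraries where they do the work, as an engineer would, in place of code of your own. Each camera call takes 0.05 s, during which the arm holds its last target. There are 200 camera calls.

### The job

Pick up the wooden-handled pull hook, catch it in the finger hole of the grey housing's tray and use it to pull the tray all the way out to its stop. Lay the hook back down on the counter top, then lift only the upper of the two stacked wax tins out of the tray and set it down gently and flat on the notepad. Leave the other tin standing in the tray, the tray fully out, and do not push the small glass jar about.

Things in the scene. Friction and masses are not known exactly. Their poses are not given: they have to be found in the camera images.
- cabinet: Fixed grey steel housing, 150 (x) x 170 (y) x 98 mm, open only at its front, walls 4 mm, roof underside at z = 94 mm. Origin: centre of its underside on the counter, z up. Its front (x = -75 mm) looks along its own -x; the aluminium tray inside pulls out along -x. Tray floor z = 17 mm, 110 mm long; side and rear rims reach only z = 29 mm. The tray's front plate is white, with a blank brown card.
- hole_nominal (a point): Point fixed to the housing, its axes: where the middle of the finger hole (at the front plate's outer face) would be with tray = 0 and the tray centred; housing frame x -61, y +30, z 50 mm, so 14 mm inside the mouth. Hole: 28 mm wide (y), 20 mm high, right through the 5 mm plate. The plate is 144 mm wide, z 15 to 85 mm; the hole moves out along -x with the joint.
- tray (a joint): How far the tray is pulled out, m: 0 home, 0.125 at its hard stop; starts at 0 to 0.010 (plate always recessed). Needs about 2.5 N to slide, stays where left. The tray is also loose sideways: tray and hole stand up to 10 mm either side (housing y) of nominal, which no listed pose shows; find the hole by touch or eye. About 1.2 N shoves it sideways within this play.
- pull_hook: Loose pull hook, 0.13 kg, lying flat on the counter. Wooden handle, a bar 110 (x) x 22 (y) x 26 mm (z), origin at the centre of its underside, z up; balance point about 8 mm ahead of the origin. A 7 mm round steel rod runs from the handle's end (x = 55 mm, 16 mm ferrule to 63 mm) at z = 13 mm along +x to x = 155 mm, where it turns square to the side, along +y.
- hook_bend (a point): Bend of the hook where rod and leg meet, on their centre lines (hook frame 155, 0, 13 mm; hook axes). The 7 mm leg points along +y, its round end at y = +19.5 mm; foremost point x = 158.5 mm; the end is thus 23 mm wide (y -3.5 to 19.5). Held level with +x along the housing's +x it passes the hole; then moved along the housing's +y the leg catches behind the plate (60 mm free depth there).
- tin_top: Upper one of two equal round flat wax tins, stacked in the tray behind the half of the plate without the hole. Plain cylinder 62 mm across, 25 mm high, 0.11 kg, loose (its lid does not open). Origin: centre of its underside, z up.
- tin_low: Lower tin of the stack, same kind and origin; stands on the tray's floor, 17 mm above the counter.
- pad: Notepad with pale cover lying fixed on the counter, 106 (x) x 151 (y) x 14 mm. Origin: centre of its underside, z up.
- jar: Bystander: loose small open glass jar of cream, 56 mm across, 50 mm high. Origin: centre of its underside.

How it is judged:
By the outcome, as a careful person would: the job done as asked, in the order asked, and still so for the second after the job is handed in, with the robot touching nothing.
It also fails if it takes over 72 s, if anything falls off the work surface, if the arm or the gripper's body presses on something with over 40 N, if the wrist force passes 120 N, or if a joint passes its speed limit or range.

## Working session

There is one attempt and no reset: what is moved stays moved. The work goes in short steps, Python scripts to look and compute and a tool call to move; the robot and the scene stay as the last step left them, time stands still between calls to the robot, and variables do not carry over. Pictures are saved under pics/ and viewed, at most 10 in all, crops included, and the job is handed in when it is done.

Besides the shell and the picture viewer there is one more tool, called after "Emit:" as name(argument=value, ...), one argument or row to a line, values as JSON. apply_moves: Moves the arm, as the interface text tells. Its arguments: {"type":"object","properties":{"steps":{"type":"array","items":{"type":"array","items":{"type":"number"}}},"force":{"type":"number"}},"required":["steps"]}

```bash
ls; mkdir -p pics
cat > h.py <<'E'
import numpy as np, cv2
from scipy.spatial.transform import Rotation as R
from bench import r
def cloud(c):
    f=240/np.tan(np.radians(c["fovy"])/2)
    v,u=np.mgrid[0:480,0:640].astype(float)
    K=np.array([[f,0,c["cx"]],[0,f,c["cy"]],[0,0,1]])
    p=cv2.undistortPoints(np.stack([u.ravel(),v.ravel()],1)[:,None],K,np.array([c["k1"],0,0,0,0.]))[:,0]
    z=c["z_map"].ravel().astype(float)
    P=np.c_[p*z[:,None],z]
    W=R.from_quat(c["orientation"]).apply(P)+c["position"]
    W[z==0]=np.nan
    return W.reshape(480,640,3)
def snap(name,fn):
    c=r.camera(name); cv2.imwrite("pics/"+fn+".png",c["pixels"][:,:,::-1]); np.savez("pics/"+fn+".npz",W=cloud(c),px=c["pixels"]); return c
E
python3 - <<'E'
from h import *
print(r.read_state())
ims=[]
for n in ["scene","top"]:
    c=snap(n,n+"0"); print(n,c["fovy"],c["k1"],c["position"],c["orientation"])
E
```

```text
pics
{'time': 0.0, 'joint_positions': array([-1.28062048,  0.33285996, -0.06471253,  1.46092164,  0.0216267 ,
        1.34990105, -0.08847099]), 'joint_vel': array([-2.89760094e-04,  3.87773080e-04, -4.72116544e-04, -5.72985222e-04,
        5.29830438e-05,  9.62487868e-04,  1.39095046e-04]), 'joint_torque': array([ 9.51352831e-05, -6.23245597e+01,  2.45717238e-02, -3.89898419e+01,
       -6.14079041e-02,  3.97349638e-02,  1.54184836e-04]), 'ee_pos': array([0.19220334, 0.59431432, 0.22177082]), 'eef_rot': array([ 1.55717961e-01,  9.87801312e-01, -6.93640980e-04, -6.56824918e-05]), 'ft_force': array([-0.21765915,  0.37542898, -0.92782119]), 'torque': array([ 0.00224855,  0.01673617, -0.02974828]), 'grip_force': 0.0, 'width': 0.08705563601867908}
scene 46.05176918426737 -0.12909088748421463 [1.71822641 0.30316171 0.58882204] [ 0.5275169   0.65419775 -0.42170071 -0.34046987]
top 51.497785560101136 -0.1093886015827147 [0.43765628 0.03815046 1.07239835] [ 0.70886381 -0.70069553  0.05770074 -0.05664356]
```

View pics/scene0.png

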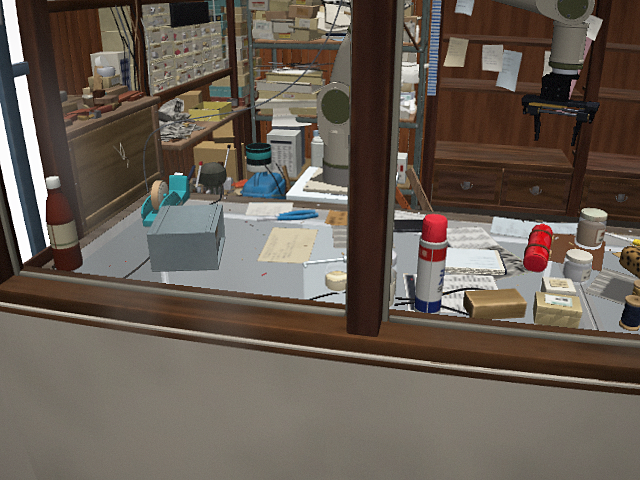

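View pics/top0.png

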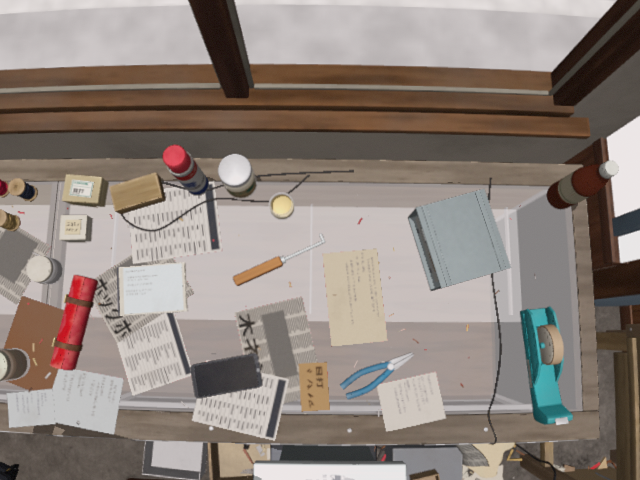

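The top picture shows the housing at about (460,240), with its mouth facing left. The hook has its handle at (258,271) and its bend at (322,240). The cream jar is at (282,206) and the likely notepad at (152,290). Next I measure them.

```bash
cat >> h.py <<'E'
def rect(P):
    (c,s,a)=cv2.minAreaRect((P[:,:2]*1000).astype(np.float32)); return np.round(c,1),np.round(s,1),round(a,2),np.round(cv2.boxPoints((c,s,a)),1).tolist()
E
python3 - <<'E'
from h import *
d=np.load("pics/top0.npz");W=d["W"];px=d["px"].astype(int)
for u,v in [(152,290),(355,297),(200,330),(282,206),(460,240),(258,271),(305,248),(400,300),(460,380),(300,300),(420,180)]:print((u,v),np.round(W[v,u]*1000,1),px[v,u])
z=W[...,2]
def comp(lo,hi,u,v):
    m=((z>lo)&(z<hi)).astype(np.uint8); n,l=cv2.connectedComponents(m); k=l[v,u]; P=W[l==k]; return P
P=comp(.085,.11,460,240); print("cab",len(P),np.median(P[:,2]),rect(P))
P=comp(.008,.02,152,290); print("pad",len(P),np.median(P[:,2]),rect(P))
P=comp(.018,.035,258,271); print("handle",len(P),np.median(P[:,2]),rect(P))
P=comp(.004,.02,305,248); print("rod",len(P),rect(P))
P=comp(.02,.06,282,206); print("jar",len(P),P[:,2].max(),rect(P))
E
python3 - <<'E'
import cv2
a=cv2.imread("pics/top0.png")[180:300,220:420]
cv2.imwrite("pics/c0.png",cv2.resize(a,None,fx=4,fy=4,interpolation=cv2.INTER_CUBIC))
E
```

```text
(152, 290) [506.1 386.3  13.3] [213 215 216]
(355, 297) [498.2 -50.5  -1.4] [186 173 155]
(200, 330) [423.  281.4  -1.2] [159 149 144]
(282, 206) [689.7 108.9  30. ] [236 216 162]
(460, 240) [ 607.7 -253.1  100.8] [154 161 162]
(258, 271) [548.7 156.5  29.2] [184 133  85]
(305, 248) [601.3  58.4  13.8] [186 185 184]
(400, 300) [ 492.4 -147.3    1.8] [200 190 188]
(460, 380) [ 322.6 -275.9   -2.8] [163 150 143]
(300, 300) [490.2  67.6   4.2] [162 155 147]
(420, 180) [ 7.612e+02 -1.975e+02 -4.000e-01] [148 132 115]
cab 6032 0.09810927694559801 (array([ 614.6, -260.2]), array([170.4, 152.3]), 16.37, [[511.3999938964844, -211.1999969482422], [554.2999877929688, -357.29998779296875], [717.7999877929688, -309.29998779296875], [674.9000244140625, -163.1999969482422]])
pad 3356 0.013222382593125026 (array([508.6, 389.9]), array([107.5, 153.2]), 5.61, [[447.70001220703125, 460.8999938964844], [462.6000061035156, 308.3999938964844], [569.5999755859375, 318.8999938964844], [554.5999755859375, 471.3999938964844]])
handle 554 0.025761795259444775 (array([553.5, 155.4]), array([ 22.7, 118.2]), 25.61, [[517.7999877929688, 203.8000030517578], [568.7999877929688, 97.19999694824219], [589.2999877929688, 107.0], [538.2000122070312, 213.60000610351562]])
rod 204 (array([590.8,  82.2]), array([ 21.5, 144.4]), 29.86, [[545.5999755859375, 139.39999389648438], [617.5, 14.199999809265137], [636.0999755859375, 24.899999618530273], [564.2000122070312, 150.10000610351562]])
jar 568 0.054084461567261766 (array([690.8, 111.1]), array([55.5, 54.2]), 47.58, [[652.0999755859375, 108.80000305175781], [692.0999755859375, 72.30000305175781], [729.5, 113.30000305175781], [689.5999755859375, 149.8000030517578]])
```

View pics/c0.png

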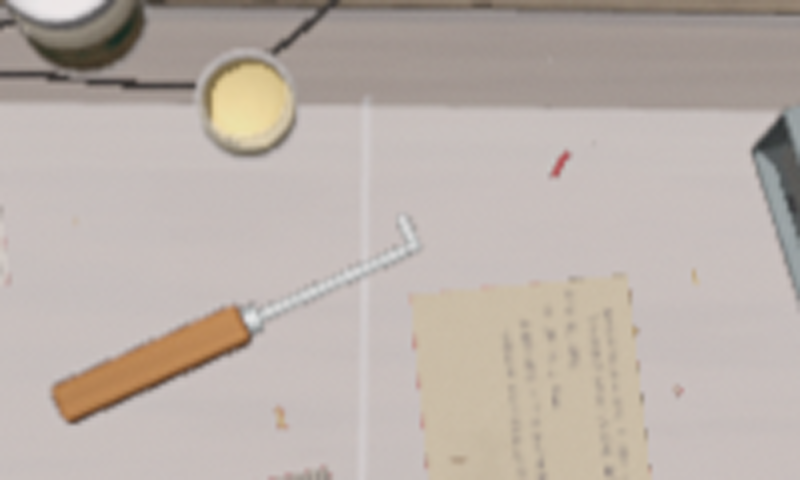

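The hook, housing, pad and jar all measure to their given sizes and heights. Next I get the wrist camera's mount and plan a look into the housing's mouth.

```bash
cat >> h.py <<'E'
C=np.array([614.6,-260.2,0]); cx=np.array([.282,-.959,0]); cx/=np.linalg.norm(cx); cy=np.array([-cx[1],cx[0],0])
def cab(x,y,z): return C+x*cx+y*cy+[0,0,z]      # mm
def tocab(P): d=np.asarray(P)*1000-C; return np.stack([d@cx,d@cy,d[...,2]],-1)
def down(closing):   # tool down, tool y along given horizontal dir
    y=np.array([*closing[:2],0.]); y/=np.linalg.norm(y); z=np.array([0,0,-1.]); return R.from_matrix(np.c_[np.cross(y,z),y,z])
def plan(p,rot):     # mm, Rotation -> tool-frame row
    s=r.read_state(); R0=R.from_quat(s["eef_rot"]); p0=s["ee_pos"]*1000
    best=None
    for k in (0,1):
        q=rot*R.from_rotvec([0,0,np.pi*k]); rv=(R0.inv()*q).as_rotvec()
        if best is None or np.linalg.norm(rv)<np.linalg.norm(best): best=rv
    sh=R0.inv().apply(np.asarray(p)-p0)
    print("row",np.round(best,3),np.round(sh,1),"rows~",round(max(np.linalg.norm(sh)/41.7,np.degrees(np.linalg.norm(best))/7.16),1))
E
python3 - <<'E'
from h import *
c=r.camera("wrist"); s=r.read_state(); R0=R.from_quat(s["eef_rot"])
t=R0.inv().apply(c["position"]-s["ee_pos"])*1000; M=(R0.inv()*R.from_quat(c["orientation"]))
print(t,M.as_matrix().round(3),c["fovy"],R0.as_matrix().round(3))
np.savez("mount.npz",t=t,q=M.as_quat())
E
```

```text
[ 6.63041719e+01 -5.07706311e-02 -1.63000062e+02] [[-0.001 -0.969 -0.247]
 [ 1.    -0.001  0.   ]
 [-0.    -0.247  0.969]] 65.09403674652854 [[-0.951  0.308 -0.   ]
 [ 0.308  0.951 -0.001]
 [-0.    -0.001 -1.   ]]
```

Run:
```python
from h import *
A=np.radians(50)
z=np.cos(A)*cx-np.sin(A)*np.array([0,0,1]); x=-np.sin(A)*cx-np.cos(A)*np.array([0,0,1]); y=np.cross(z,x)
print(cab(-150,10,142)); 
s=r.read_state();R0=R.from_quat(s["eef_rot"]);q=R.from_matrix(np.c_[x,y,z])
print((R0.inv()*q).as_rotvec().round(3), R0.inv().apply(cab(-150,10,142)-s["ee_pos"]*1000).round(1))
```

```text
[ 581.87699002 -113.47166389  142.        ]
[ 0.338 -0.641  0.931] [-588.6 -553.6   80.5]
```

Emit:
apply_moves(
  steps=[
    [0.338, -0.641, 0.931, -588.6, -553.6, 80.5, 1],
    [0.338, -0.641, 0.931, -588.6, -553.6, 80.5, 1],
    [0.338, -0.641, 0.931, -588.6, -553.6, 80.5, 1],
    [0.338, -0.641, 0.931, -588.6, -553.6, 80.5, 1],
    [0.338, -0.641, 0.931, -588.6, -553.6, 80.5, 1],
    [0.338, -0.641, 0.931, -588.6, -553.6, 80.5, 1],
    [0.338, -0.641, 0.931, -588.6, -553.6, 80.5, 1],
    [0.338, -0.641, 0.931, -588.6, -553.6, 80.5, 1],
    [0.338, -0.641, 0.931, -588.6, -553.6, 80.5, 1],
    [0.338, -0.641, 0.931, -588.6, -553.6, 80.5, 1],
    [0.338, -0.641, 0.931, -588.6, -553.6, 80.5, 1],
    [0.338, -0.641, 0.931, -588.6, -553.6, 80.5, 1],
    [0.338, -0.641, 0.931, -588.6, -553.6, 80.5, 1],
    [0.338, -0.641, 0.931, -588.6, -553.6, 80.5, 1],
    [0.338, -0.641, 0.931, -588.6, -553.6, 80.5, 1],
    [0.338, -0.641, 0.931, -588.6, -553.6, 80.5, 1],
    [0.338, -0.641, 0.931, -588.6, -553.6, 80.5, 1],
    [0.338, -0.641, 0.931, -588.6, -553.6, 80.5, 1],
    [0.338, -0.641, 0.931, -588.6, -553.6, 80.5, 1],
    [0.338, -0.641, 0.931, -588.6, -553.6, 80.5, 1],
  ],
)

```text
time: 1.82
ee_pos: [0.5823, -0.1187, 0.1423]
eef_rot: [0.565, 0.751, -0.206, 0.274]
ft_force: [-0.1, -0.6, 0.4]
width: 0.0868
grip_force: 0.0
```

Run:
```python
from h import *
c=snap("wrist","w1"); s=r.read_state(); print(s["time"],s["ee_pos"],s["joint_positions"].round(2),s["joint_vel"].round(3),c["position"])
```

```text
1.8667 [ 0.58237688 -0.12097967  0.14230739] [-0.73  0.3   0.53  1.92  0.66  1.02 -0.31] [-0.051 -0.027 -0.042  0.022 -0.005  0.08  -0.083] [0.53969557 0.03056763 0.22421339]
```

View pics/w1.png

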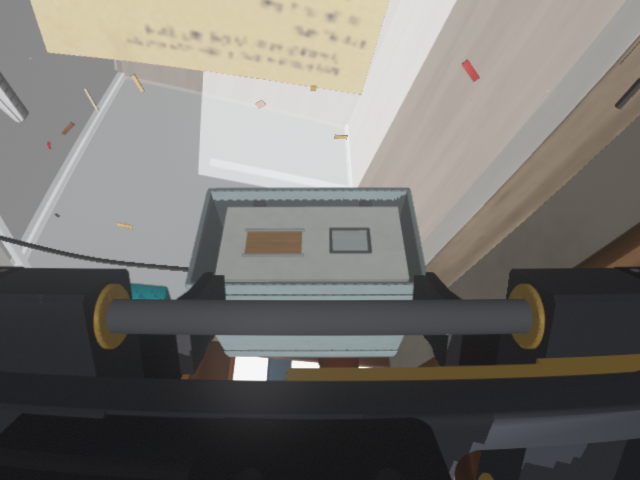

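The image is upside down. It shows the white plate spanning u 220–404, the brown card at (274,242), and the hole outlined at u 330–370, v 228–253. Next I measure them in housing axes.

Run:
```python
from h import *
d=np.load("pics/w1.npz");W=d["W"];px=d["px"].astype(int);K=tocab(W)
print("row240");
for u in list(range(194,232,3))+list(range(322,380,2))+list(range(396,428,3)): print(u,K[240,u].round(1),px[240,u])
print("col350")
for v in range(186,290,4): print(v,K[v,350].round(1),px[v,350], K[v,310].round(1))
```

```text
row240
194 [   8.1 -118.7    1.2] [159 161 162]
197 [-73.  -82.5  59.9] [ 99 107 108]
200 [-71.  -81.   58.5] [79 83 84]
203 [-65.9 -80.6  54.9] [70 73 74]
206 [-60.1 -80.5  50.7] [69 72 72]
209 [-52.6 -80.8  45.2] [69 74 74]
212 [-46.  -80.6  40.5] [70 73 73]
215 [-38.4 -80.7  35. ] [71 74 75]
218 [-31.2 -80.5  29.8] [70 73 73]
221 [-23.  -80.5  23.9] [116 119 117]
224 [-60.4 -65.9  50.9] [146 148 145]
227 [-60.6 -63.4  51.1] [145 147 144]
230 [-60.2 -61.1  50.8] [145 147 143]
322 [-60.5  11.6  51.4] [147 149 146]
324 [-59.7  13.2  50.8] [148 150 147]
326 [-59.8  14.8  50.9] [148 150 147]
328 [-59.5  16.4  50.6] [143 146 142]
330 [-61.4  17.9  52. ] [80 81 83]
332 [-14.4  21.3  18.1] [103 107 108]
334 [-14.   23.2  17.8] [130 136 136]
336 [-13.4  25.1  17.4] [130 136 136]
338 [-13.2  27.   17.3] [130 136 136]
340 [-13.8  28.8  17.7] [131 136 136]
342 [-14.4  30.7  18.1] [130 135 135]
344 [-12.7  32.7  16.9] [129 135 135]
346 [-14.6  34.4  18.3] [130 136 136]
348 [-14.2  36.3  18.1] [132 137 137]
350 [-13.7  38.2  17.7] [130 136 136]
352 [-13.1  40.2  17.3] [130 136 135]
354 [-13.3  
[... 1690 characters left out ...]
  49.6]
242 [-10.7  38.4  17.9] [131 136 137] [-58.7   2.2  52. ]
246 [-3.  38.9 17.1] [131 136 136] [-59.7   2.3  56.5]
250 [-62.1  33.   62. ] [106 111 112] [-61.1   2.4  61.2]
254 [-59.4  33.1  63.9] [141 144 140] [-59.8   2.4  64.1]
258 [-60.3  32.8  68.2] [146 149 145] [-60.    2.4  67.9]
262 [-59.5  32.7  71.3] [146 149 145] [-59.4   2.4  71. ]
266 [-59.1  32.6  74.6] [147 149 146] [-59.9   2.5  74.9]
270 [-59.2  32.4  78.1] [147 150 146] [-60.3   2.6  78.7]
274 [-60.5  32.1  82.4] [147 150 145] [-59.3   2.6  81.6]
278 [-59.9  32.   85.4] [145 147 144] [-59.    2.6  84.8]
282 [-73.8  30.6  96.6] [ 95 100 100] [-73.2   3.1  96.2]
286 [-72.5  30.6  99. ] [144 157 159] [-71.5   3.1  98.4]
```

Measured: the hole's middle is at housing y ≈ +33.8, z ≈ 50 (tray offset about +4), and the plate face is at x ≈ -60, so the tray is near 0. Next I plan the hook pickup.

Run:
```python
from h import *
d=np.load("pics/top0.npz");W=d["W"];px=d["px"].astype(int)
m=(W[...,2]>.02)&(W[...,2]<.032)&(px[...,0]-px[...,2]>60)&(np.hypot(W[...,0]-.5535,W[...,1]-.1554)<.08)
P=W[m];print(m.sum(),rect(P)); q=P[:,:2]-P[:,:2].mean(0); print(P[:,:2].mean(0),np.linalg.svd(q,full_matrices=False)[2][0])
hx=np.array([.432,-.902,0]); q=down([.902,.432,0])
plan([555.3,151.8,70],q); plan([555.3,151.8,3],q); print(r.read_state()["ee_pos"],r.read_state()["eef_rot"], (R.from_quat(r.read_state()["eef_rot"]).as_matrix()).round(3))
```

```text
472 (array([550.4, 158.8]), array([ 20. , 106.6]), 25.61, [[518.4000244140625, 202.60000610351562], [564.4000244140625, 106.4000015258789], [582.4000244140625, 115.0999984741211], [536.4000244140625, 211.1999969482422]])
[0.55015574 0.15869793] [-0.4260205   0.90471351]
row [-0.059  0.698 -0.161] [ 252.9   49.  -118.4] rows~ 6.8
row [-0.059  0.698 -0.161] [296.   49.  -67.2] rows~ 7.4
[ 0.58237688 -0.12097967  0.14230739] [ 0.56553767  0.75005812 -0.20643745  0.27379471] [[-0.21   0.961  0.177]
 [ 0.735  0.275 -0.619]
 [-0.644  0.    -0.765]]
```

Emit:
apply_moves(
  steps=[
    [-0.059, 0.698, -0.161, 253, 49, -118, 1],
    [-0.059, 0.698, -0.161, 253, 49, -118, 1],
    [-0.059, 0.698, -0.161, 253, 49, -118, 1],
    [-0.059, 0.698, -0.161, 253, 49, -118, 1],
    [-0.059, 0.698, -0.161, 253, 49, -118, 1],
    [-0.059, 0.698, -0.161, 253, 49, -118, 1],
    [-0.059, 0.698, -0.161, 253, 49, -118, 1],
    [-0.059, 0.698, -0.161, 253, 49, -118, 1],
    [-0.059, 0.698, -0.161, 253, 49, -118, 1],
    [-0.059, 0.698, -0.161, 253, 49, -118, 1],
    [-0.059, 0.698, -0.161, 253, 49, -118, 1],
    [-0.059, 0.698, -0.161, 253, 49, -118, 1],
  ],
)

```text
time: 2.87
ee_pos: [0.5532, 0.1585, 0.0703]
eef_rot: [0.53, 0.848, 0.001, -0.0]
ft_force: [-0.1, -0.5, -0.5]
width: 0.0873
grip_force: 0.0
```

Run:
```python
from h import *
q=down([.902,.432,0])
s=r.read_state(); print(s["time"],s["ee_pos"],s["joint_vel"].round(3),s["ft_force"].round(1))
plan([554.3,151.7,3],q)
```

```text
2.8667 [0.55315624 0.15847261 0.07033068] [ 0.001 -0.    -0.005 -0.002 -0.002 -0.001 -0.   ] [-0.1 -0.5 -0.5]
row [ 0.001 -0.002  0.006] [-6.7 -2.  67.3] rows~ 1.6
```

Emit:
apply_moves(
  steps=[
    [0, 0, 0.006, -6.7, -2, 40, 1],
    [0, 0, 0.006, -6.7, -2, 67, 1],
    [0, 0, 0.006, -6.7, -2, 67, 1],
    [0, 0, 0.006, -6.7, -2, 67, 1],
    [0, 0, 0.006, -6.7, -2, 67, -1],
    [0, 0, 0.006, -6.7, -2, 67, -1],
    [0, 0, 0.006, -6.7, -2, 67, -1],
    [0, 0, 0.006, -6.7, -2, 67, -1],
    [0, 0, 0.006, -6.7, -2, 67, -1],
    [0, 0, 0.006, -6.7, -2, 67, -1],
    [0, 0, 0.006, -6.7, -2, 67, -1],
    [0, 0, 0.006, -6.7, -2, 67, -1],
    [0, 0, 0.006, -6.7, -2, 67, -1],
    [0, 0, 0.006, -6.7, -2, 67, -1],
  ],
  force=40,
)

```text
time: 4.03
ee_pos: [0.554, 0.1527, 0.003]
eef_rot: [0.532, 0.847, 0.001, -0.001]
ft_force: [0.2, 0.4, 0.6]
width: 0.0284
grip_force: 0.0
```

Run:
```python
from h import *
s=r.read_state(); print(s["time"],s["ee_pos"],s["width"],s["grip_force"],s["ft_force"].round(1),s["joint_positions"].round(2))
```

```text
4.0333 [0.55400545 0.15269804 0.00299664] 0.02839745033565718 0.0 [0.2 0.4 0.6] [-0.56  0.45  0.26  1.82 -0.15  0.89  0.22]
```

Still closing; I'll let the fingers finish, then lift a little.

Emit:
apply_moves(
  steps=[
    [0, 0, 0, 0, 0, 0, -1],
    [0, 0, 0, 0, 0, 0, -1],
    [0, 0, 0, 0, 0, 0, -1],
    [0, 0, 0, 0, 0, 0, -1],
    [0, 0, 0, 0, 0, 0, -1],
    [0, 0, 0, 0, 0, -30, -1],
    [0, 0, 0, 0, 0, -60, -1],
    [0, 0, 0, 0, 0, -60, -1],
    [0, 0, 0, 0, 0, -60, -1],
    [0, 0, 0, 0, 0, -60, -1],
    [0, 0, 0, 0, 0, -60, -1],
  ],
)

```text
time: 4.95
ee_pos: [0.5531, 0.1523, 0.0617]
eef_rot: [0.532, 0.847, 0.0, -0.001]
ft_force: [-0.6, -0.2, -1.8]
width: 0.0221
grip_force: 40.0
```

Run:
```python
from h import *
c=snap("wrist","w2"); s=r.read_state(); print(s["time"],s["ee_pos"],s["width"],s["grip_force"],s["ft_force"].round(1),s["joint_vel"].round(3))
W=np.load("pics/w2.npz")["W"]; px=np.load("pics/w2.npz")["px"].astype(int)
T=R.from_quat(s["eef_rot"]).inv().apply(W.reshape(-1,3)-s["ee_pos"]).reshape(480,640,3)*1000
np.save("T2.npy",T)
m=(W[...,2]>.045)&(W[...,2]<.1)&(T[...,0]<-20)&(np.abs(T[...,1])<45)
P=T[m]; 
for a in range(-160,-20,8):
    k=P[(P[:,0]>=a)&(P[:,0]<a+8)]
    if len(k): print(a,len(k),k[:,1].min().round(1),k[:,1].max().round(1),np.median(k[:,1]).round(1),k[:,2].min().round(1))
```

```text
5.0 [0.55313938 0.15227472 0.06167312] 0.021863955528919454 39.97403140179813 [-1.1  0.1 -1.2] [ 0.001  0.002  0.001 -0.003  0.001  0.003 -0.002]
-32 40 -10.6 10.9 0.4 -23.5
-24 400 -10.6 11.0 0.2 -25.9
```

View pics/w2.png

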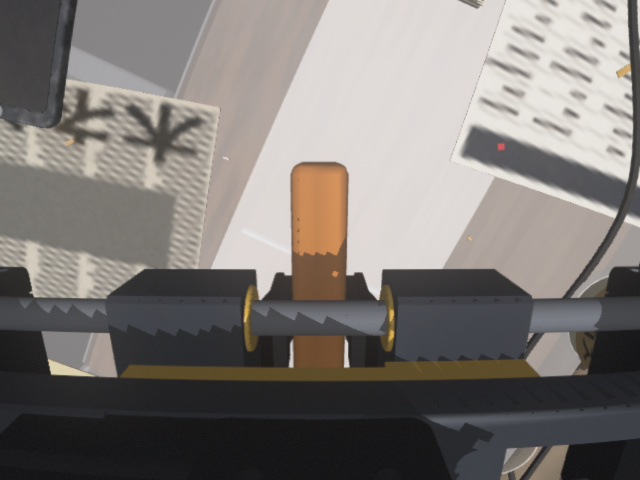

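The handle is gripped straight: its back end is at (320,163), parallel to the tool axis. The rod is hidden behind the gripper, so I'll get the hook's pose in the hand from the handle end and the top camera.

Run:
```python
from h import *
s=r.read_state(); p=s["ee_pos"];R0=R.from_quat(s["eef_rot"])
T=np.load("T2.npy");W=np.load("pics/w2.npz")["W"]
m=(W[...,2]>.06)&(W[...,2]<.1)&(np.abs(T[...,1])<16)&(T[...,0]>10)&(T[...,0]<80)
P=T[m];print(m.sum())
for a in range(14,76,4):
    k=P[(P[:,0]>=a)&(P[:,0]<a+4)]
    if len(k)>5: print(a,len(k),k[:,0].max().round(1),k[:,1].min().round(1),k[:,1].max().round(1),np.median(k[:,2]).round(1))
c=snap("top","t2"); d=np.load("pics/t2.npz");W=d["W"]
T=R0.inv().apply(W.reshape(-1,3)-p)*1000
m=(W[...,2].ravel()>.05)&(W[...,2].ravel()<.1)&(np.abs(T[:,1])<45)&(T[:,0]<-55)&(T[:,0]>-170)
P=T[m];print(m.sum())
for a in range(-165,-55,6):
    k=P[(P[:,0]>=a)&(P[:,0]<a+6)]
    if len(k): print(a,len(k),k[:,0].min().round(1),k[:,1].min().round(1),k[:,1].max().round(1),np.median(k[:,1]).round(1),np.median(k[:,2]).round(1))
```

```text
7316
14 518 18.0 -10.6 11.1 -23.7
18 543 22.0 -10.7 11.5 -23.7
22 551 26.0 -10.6 11.4 -23.7
26 566 30.0 -10.5 11.4 -23.7
30 556 34.0 -10.4 11.2 -23.6
34 572 38.0 -10.2 11.2 -23.6
38 597 42.0 -10.2 11.5 -23.7
42 597 46.0 -10.1 11.5 -23.6
46 616 50.0 -10.6 11.3 -23.6
50 631 54.0 -10.4 11.3 -23.6
54 632 57.9 -10.3 11.6 -23.4
58 379 60.0 -9.5 10.8 -21.9
190
-153 22 -150.8 -2.8 18.0 6.8 -13.1
-147 19 -146.8 -3.3 17.5 5.0 -14.2
-141 12 -140.7 -3.3 3.7 -0.1 -13.3
-135 9 -134.2 -3.6 2.8 -0.7 -13.7
-129 9 -128.7 -2.8 2.9 0.3 -12.5
-123 10 -122.9 -2.7 3.0 -0.7 -12.7
-117 11 -116.7 -2.6 3.7 0.3 -13.1
-111 11 -110.7 -3.2 3.0 -0.7 -13.6
-105 10 -104.2 -3.1 2.9 -0.4 -12.9
-99 10 -98.5 -2.5 3.0 -0.0 -12.6
-93 9 -92.3 -2.8 3.6 0.3 -12.3
-87 12 -86.9 -3.4 3.9 0.0 -13.1
-81 11 -80.5 -3.2 3.1 -0.8 -13.0
-75 8 -74.2 -2.5 2.9 -0.1 -12.3
-69 11 -68.8 -2.7 3.8 0.5 -12.1
-63 11 -62.4 -2.9 3.9 -0.7 -14.6
-57 5 -56.9 -6.8 1.6 -0.5 -13.8
```

The hook's pose in the hand is now clear: bend at tool x ≈ -148.5, rod on tool y ≈ 0 and about 10.3 mm above the TCP, leg towards tool +y. I'll move to the pre-insert pose.

Run:
```python
from h import *
plan(cab(-245,25.8,39.7),down(cy)); print(cab(-245,25.8,39.7))
```

```text
row [-0.001 -0.002  0.162] [-160.8  -58.4   21.8] rows~ 4.1
[570.23456123 -17.87305589  39.7       ]
```

Emit:
apply_moves(
  steps=[
    [0, -0.002, 0.162, -160.8, -58.4, 22, -1],
    [0, -0.002, 0.162, -160.8, -58.4, 22, -1],
    [0, -0.002, 0.162, -160.8, -58.4, 22, -1],
    [0, -0.002, 0.162, -160.8, -58.4, 22, -1],
    [0, -0.002, 0.162, -160.8, -58.4, 22, -1],
    [0, -0.002, 0.162, -160.8, -58.4, 22, -1],
    [0, -0.002, 0.162, -160.8, -58.4, 22, -1],
    [0, -0.002, 0.162, -160.8, -58.4, 22, -1],
    [0, -0.002, 0.162, -160.8, -58.4, 22, -1],
    [0, -0.002, 0.162, -160.8, -58.4, 22, -1],
  ],
)

```text
time: 5.88
ee_pos: [0.5711, -0.0162, 0.0405]
eef_rot: [0.598, 0.801, 0.001, -0.0]
ft_force: [0.6, -0.3, -1.2]
width: 0.0219
grip_force: 40.0
```

Run:
```python
from h import *
s=r.read_state(); print(s["ee_pos"],tocab(s["ee_pos"]),s["joint_vel"].round(3),s["ft_force"].round(1))
c=snap("top","t3"); K=tocab(np.load("pics/t3.npz")["W"]).reshape(-1,3)
m=(K[:,2]>35)&(K[:,2]<70)&(K[:,0]>-185)&(K[:,0]<-80)&(np.abs(K[:,1]-30)<40); P=K[m]
for a in range(-185,-80,8):
    k=P[(P[:,0]>=a)&(P[:,0]<a+8)]
    if len(k): print(a,len(k),k[:,0].max().round(1),k[:,1].min().round(1),k[:,1].max().round(1),np.median(k[:,1]).round(1),np.median(k[:,2]).round(1))
plan(cab(-191.5,25.8,39.7),down(cy))
```

```text
[ 0.57110764 -0.01615422  0.04053521] [-246.4027123    27.1225152    40.53521366] [ 0.002 -0.     0.005  0.002  0.001  0.     0.002] [ 0.6 -0.3 -1.2]
-137 6 -129.5 24.2 28.5 26.4 55.0
-129 13 -121.7 23.8 30.4 27.1 54.0
-121 11 -113.1 24.1 30.1 26.9 54.5
-113 14 -105.2 24.1 31.0 26.9 53.7
-105 32 -97.1 24.2 46.9 34.1 53.6
-97 8 -93.8 26.0 43.7 33.5 53.8
row [ 0.001 -0.001  0.002] [-54.7  -1.4   0.9] rows~ 1.3
```

Emit:
apply_moves(
  steps=[
    [0, 0, 0, 0, -1.5, 0.5, -1],
    [0, 0, 0, -20, -1.5, 0.5, -1],
    [0, 0, 0, -27, -1.5, 0.5, -1],
    [0, 0, 0, -31, -1.5, 0.5, -1],
    [0, 0, 0, -34, -1.5, 0.5, -1],
    [0, 0, 0, -37, -1.5, 0.5, -1],
    [0, 0, 0, -40, -1.5, 0.5, -1],
    [0, 0, 0, -42, -1.5, 0.5, -1],
    [0, 0, 0, -42, -1.5, 0.5, -1],
  ],
)

```text
time: 6.68
ee_pos: [0.5816, -0.0586, 0.0401]
eef_rot: [0.599, 0.801, 0.0, 0.0]
ft_force: [-0.1, 0.2, -0.8]
width: 0.0214
grip_force: 40.0
```

Run:
```python
from h import *
s=r.read_state(); print(s["ee_pos"],tocab(s["ee_pos"]),s["ft_force"].round(1),s["torque"].round(2),s["time"])
```

```text
[ 0.58158366 -0.05856557  0.04009401] [-202.75863754   25.20826159   40.0940138 ] [-0.1  0.2 -0.8] [-0.1   0.04 -0.02] 6.6833
```

No contact force, so the end is through the hole. I'll go deeper, then sideways to catch.

Emit:
apply_moves(
  steps=[
    [0, 0, 0, -4, 0, 0, -1],
    [0, 0, 0, -8, 0, 0, -1],
    [0, 0, 0, -11, 0, 0, -1],
    [0, 0, 0, -12, 0, 0, -1],
    [0, 0, 0, -12, 3, 0, -1],
    [0, 0, 0, -12, 6, 0, -1],
    [0, 0, 0, -12, 9, 0, -1],
    [0, 0, 0, -12, 12, 0, -1],
    [0, 0, 0, -12, 14, 0, -1],
    [0, 0, 0, -12, 14, 0, -1],
    [0, 0, 0, -12, 14, 0, -1],
  ],
)

```text
time: 7.6
ee_pos: [0.5984, -0.0658, 0.04]
eef_rot: [0.599, 0.801, 0.0, 0.0]
ft_force: [-0.8, 0.3, -1.5]
width: 0.0217
grip_force: 40.0
```

Run:
```python
from h import *
s=r.read_state(); print(s["ee_pos"],tocab(s["ee_pos"]),s["ft_force"].round(1),s["torque"].round(2),s["time"])
```

```text
[ 0.5983949  -0.06578685  0.0399952 ] [-191.08802035   39.29943802   39.9952    ] [-0.8  0.3 -1.5] [-0.12  0.03  0.  ] 7.6
```

Emit:
apply_moves(
  steps=[
    [0, 0, 0, 4, 0, 0, -1],
    [0, 0, 0, 8, 0, 0, -1],
    [0, 0, 0, 11, 0, 0, -1],
    [0, 0, 0, 15, 0, 0, -1],
    [0, 0, 0, 20, 0, 0, -1],
    [0, 0, 0, 27, 0, 0, -1],
    [0, 0, 0, 34, 0, 0, -1],
    [0, 0, 0, 42, 0, 0, -1],
    [0, 0, 0, 50, 0, 0, -1],
    [0, 0, 0, 58, 0, 0, -1],
    [0, 0, 0, 66, 0, 0, -1],
    [0, 0, 0, 74, 0, 0, -1],
    [0, 0, 0, 82, 0, 0, -1],
    [0, 0, 0, 90, 0, 0, -1],
    [0, 0, 0, 97, 0, 0, -1],
    [0, 0, 0, 104, 0, 0, -1],
    [0, 0, 0, 110, 0, 0, -1],
    [0, 0, 0, 115, 0, 0, -1],
    [0, 0, 0, 119, 0, 0, -1],
    [0, 0, 0, 122, 0, 0, -1],
  ],
)

```text
time: 9.27
ee_pos: [0.5637, 0.0516, 0.0401]
eef_rot: [0.599, 0.801, 0.0, 0.0]
ft_force: [1.0, -3.0, -1.7]
width: 0.0218
grip_force: 40.0
```

```bash
cat > chk.py <<'E'
from h import *
s=r.read_state(); print(s["ee_pos"],tocab(s["ee_pos"]),s["ft_force"].round(1),s["torque"].round(2),s["time"])
c=snap("top","tt"); K=tocab(np.load("pics/tt.npz")["W"]).reshape(-1,3)
m=(K[:,2]>81)&(K[:,2]<90)&(K[:,0]>-230)&(K[:,0]<-77)&(np.abs(K[:,1])<90); P=K[m]
if len(P): print("plate top",m.sum(),np.percentile(P[:,0],[2,50,98]).round(1),P[:,1].min().round(1),P[:,1].max().round(1))
m=(K[:,2]>62)&(K[:,2]<72)&(K[:,0]>-180)&(K[:,0]<-80)&(K[:,1]<20)&(K[:,1]>-80); P=K[m]
if len(P)>20: print("tin top",m.sum(),np.median(P[:,2]),np.array(cv2.minEnclosingCircle(P[:,:2].astype(np.float32))[0]).round(1),cv2.minEnclosingCircle(P[:,:2].astype(np.float32))[1])
E
python3 chk.py
```

```text
[0.56371547 0.05160419 0.04009741] [-313.49429835   39.14607912   40.0974133 ] [ 1.  -3.  -1.7] [-0.51 -0.18 -0.05] 9.2667
plate top 190 [-174.1 -171.5 -168.7] -68.5 75.6
tin top 765 66.56287101724811 [-149.9  -23.8] 49.64986801147461
```

Emit:
apply_moves(
  steps=[
    [0, 0, 0, 3, 0, 0, -1],
    [0, 0, 0, 6, 0, 0, -1],
    [0, 0, 0, 8, 0, 0, -1],
    [0, 0, 0, 10, 0, 0, -1],
    [0, 0, 0, 11, 0, 0, -1],
    [0, 0, 0, 12, 0, 0, -1],
    [0, 0, 0, 13, 0, 0, -1],
    [0, 0, 0, 14, 0, 0, -1],
    [0, 0, 0, 14, 0, 0, -1],
  ],
)

```text
time: 10.07
ee_pos: [0.5603, 0.0632, 0.0402]
eef_rot: [0.599, 0.8, 0.0, 0.001]
ft_force: [3.5, -6.3, -3.0]
width: 0.0217
grip_force: 40.0
```

```bash
python3 chk.py
```

```text
[0.56031762 0.06315571 0.04018482] [-325.53518554   39.14507105   40.18481728] [ 3.5 -6.3 -3. ] [-1.25 -0.53  0.01] 10.0667
plate top 203 [-186.  -183.4 -180.8] -68.3 75.0
tin top 729 66.4018167335365 [-144.2  -25.4] 31.880210876464844
```

Emit:
apply_moves(
  steps=[
    [0, 0, 0, 2, 0, 0, -1],
    [0, 0, 0, 4, 0, 0, -1],
    [0, 0, 0, 4, 0, 0, -1],
    [0, 0, 0, 4, 0, 0, -1],
  ],
)

```text
time: 10.45
ee_pos: [0.5599, 0.0636, 0.0402]
eef_rot: [0.601, 0.8, -0.001, 0.002]
ft_force: [6.3, -16.1, -4.1]
width: 0.0219
grip_force: 40.0
```

```bash
python3 chk.py
```

```text
[0.55992579 0.06358917 0.04024964] [-326.06157231   38.89143982   40.24963745] [  6.3 -16.1  -4.1] [-3.29 -1.13 -0.03] 10.45
plate top 201 [-186.  -183.5 -180.7] -69.0 75.3
tin top 738 66.51183341710487 [-143.8  -26.5] 31.711191177368164
```

The tray is at its stop: the force rises with no motion, and the plate face is at -186. Next I unhook: forward to clear the leg, sideways to centre, then back out.

Emit:
apply_moves(
  steps=[
    [0, 0, 0, -4, 0, 0, -1],
    [0, 0, 0, -8, 0, 0, -1],
    [0, 0, 0, -12, 0, 0, -1],
    [0, 0, 0, -14, 0, 0, -1],
    [0, 0, 0, -14, 0, 0, -1],
    [0, 0, 0, -14, -4, 0, -1],
    [0, 0, 0, -14, -8, 0, -1],
    [0, 0, 0, -14, -12, 0, -1],
    [0, 0, 0, -14, -13.7, 0, -1],
    [0, 0, 0, -14, -13.7, 0, -1],
    [0, 0, 0, -14, -13.7, 0, -1],
  ],
)

```text
time: 11.42
ee_pos: [0.5496, 0.0512, 0.0402]
eef_rot: [0.599, 0.801, 0.001, 0.0]
ft_force: [0.0, -0.4, -1.5]
width: 0.0217
grip_force: 40.0
```

```bash
python3 chk.py
```

```text
[0.54956154 0.05120625 0.04022715] [-317.10551773   25.45480176   40.2271533 ] [ 0.  -0.4 -1.5] [-0.14  0.04  0.08] 11.4167
plate top 198 [-185.9 -183.5 -180.6] -69.0 75.5
tin top 728 66.63375279399486 [-143.8  -26.7] 31.436323165893555
```

Emit:
apply_moves(
  steps=[
    [0, 0, 0, 6, 0, 0, -1],
    [0, 0, 0, 12, 0, 0, -1],
    [0, 0, 0, 20, 0, 0, -1],
    [0, 0, 0, 30, 0, 0, -1],
    [0, 0, 0, 42, 0, 0, -1],
    [0, 0, 0, 54, 0, 0, -1],
    [0, 0, 0, 60, 0, 0, -1],
    [0, 0, 0, 60, 0, 0, -1],
    [0, 0, 0, 60, 0, 0, -1],
  ],
)

```text
time: 12.22
ee_pos: [0.5326, 0.1091, 0.0402]
eef_rot: [0.599, 0.801, 0.0, 0.0]
ft_force: [-0.0, -0.3, -0.9]
width: 0.0215
grip_force: 40.0
```

```bash
python3 chk.py
python3 - <<'E'
from h import *
plan([554,152.7,3.3],down([.904,.427,0]))
E
```

```text
[0.53258474 0.10907283 0.04017173] [-377.41099645   25.492443     40.17172717] [-0.  -0.3 -0.9] [-0.18  0.05 -0.  ] 12.2167
plate top 203 [-186.  -183.5 -180.7] -68.3 75.3
tin top 718 66.65877093522366 [-143.7  -26.5] 31.417396545410156
row [ 0.001  0.    -0.155] [36.5 32.9 36.9] rows~ 1.5
```

Emit:
apply_moves(
  steps=[
    [0, 0, -0.08, 18, 16, 8, -1],
    [0, 0, -0.155, 36.5, 33, 18, -1],
    [0, 0, -0.155, 36.5, 33, 26, -1],
    [0, 0, -0.155, 36.5, 33, 31, -1],
    [0, 0, -0.155, 36.5, 33, 34, -1],
    [0, 0, -0.155, 36.5, 33, 36, -1],
    [0, 0, -0.155, 36.5, 33, 37, -1],
    [0, 0, -0.155, 36.5, 33, 37, -1],
    [0, 0, -0.155, 36.5, 33, 37, -1],
  ],
)

```text
time: 13.02
ee_pos: [0.5542, 0.1526, 0.0036]
eef_rot: [0.536, 0.844, 0.001, 0.0]
ft_force: [0.1, -0.1, -0.8]
width: 0.0217
grip_force: 40.0
```

Run:
```python
from h import *
s=r.read_state(); print(s["ee_pos"],s["ft_force"].round(1),s["torque"].round(2),s["time"])
```

```text
[0.55424048 0.15259185 0.0035577 ] [ 0.1 -0.1 -0.8] [-0.07  0.04 -0.05] 13.0167
```

Emit:
apply_moves(
  steps=[
    [0, 0, 0, 0, 0, 0.7, -1],
    [0, 0, 0, 0, 0, 1.3, -1],
    [0, 0, 0, 0, 0, 1.3, -1],
    [0, 0, 0, 0, 0, 1.3, -0.3],
    [0, 0, 0, 0, 0, 1.3, -0.3],
    [0, 0, 0, 0, 0, 1.3, 0.2],
    [0, 0, 0, 0, 0, 1.3, 0.2],
    [0, 0, 0, 0, 0, 1.3, 1],
    [0, 0, 0, 0, 0, 1.3, 1],
    [0, 0, 0, 0, 0, -40, 1],
    [0, 0, 0, 0, 0, -80, 1],
    [0, 0, 0, 0, 0, -120, 1],
    [0, 0, 0, 0, 0, -150, 1],
    [0, 0, 0, 0, 0, -150, 1],
  ],
)

```text
time: 14.18
ee_pos: [0.5572, 0.1538, 0.1601]
eef_rot: [0.535, 0.845, 0.005, 0.003]
ft_force: [0.3, 0.3, -0.3]
width: 0.0819
grip_force: 0.0
```

```bash
python3 chk.py
python3 - <<'E'
from h import *
s=r.read_state(); print(s["ee_pos"],s["width"],s["ft_force"].round(1))
d=np.load("pics/tt.npz");W=d["W"];px=d["px"].astype(int);z=W[...,2]
m=(z>.018)&(z<.032)&(px[...,0]-px[...,2]>60)&(np.hypot(W[...,0]-.5535,W[...,1]-.1554)<.09)
print("hook",m.sum(),np.median(z[m]),rect(W[m]))
K=tocab(W).reshape(-1,3);Wf=W.reshape(-1,3)
m=(K[:,2]>62)&(K[:,2]<72)&(np.abs(K[:,0]+143)<36)&(np.abs(K[:,1]+26)<36)
print(np.array(cv2.minEnclosingCircle(K[m][:,:2].astype(np.float32))[0]), Wf[m].mean(0), K[m].mean(0),K[m].min(0),K[m].max(0))
m=(np.abs(K[:,0]+143)<50)&(np.abs(K[:,1]+26)<50)&(K[:,2]>25)&(K[:,2]<60)
print("mid",m.sum(),K[m].min(0),K[m].max(0))
E
python3 - <<'E'
import cv2
a=cv2.imread("pics/tt.png")[180:320,220:520]
cv2.imwrite("pics/c4.png",cv2.resize(a,(800,373),interpolation=cv2.INTER_CUBIC))
E
```

```text
[0.55720325 0.15380034 0.16012999] [-413.37656008   61.72915325  160.12998686] [ 0.3  0.3 -0.3] [-0.07 -0.01  0.01] 14.1833
plate top 202 [-186.  -183.4 -180.6] -68.2 75.2
tin top 730 66.5076561744169 [-144.1  -26.7] 31.574970245361328
[0.5559204  0.15351382 0.15679471] 0.08362465946436229 [ 0.1  0.  -1.4]
hook 50 0.025931226912742522 (array([569. , 119.1]), array([15.3, 15. ]), 25.14, [[558.9000244140625, 122.5999984741211], [565.2999877929688, 109.0], [579.2000122070312, 115.5], [572.7999877929688, 129.10000610351562]])
[-144.14202881  -26.72903442] [ 0.54831315 -0.12924555  0.06656305] [-144.33559009  -26.65052749   66.56304561] [-174.87879714  -57.68202522   62.15186002] [-112.57323808    4.52874637   71.94969284]
mid 190 [-186.80620772  -69.06431693   25.05198926] [-93.21539216  23.03038866  59.87325509]
```

View pics/c4.png

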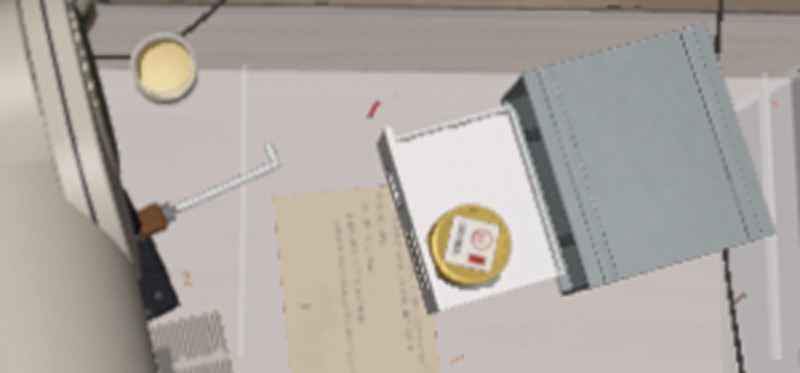

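The hook lies flat on the counter with its bend at (272,155) in the crop. The tray is fully out, and the tin stack is at (470,245), just behind the plate. Next I plan the tin grasp, with the fingers closing along housing y.

Run:
```python
from h import *
print(cab(-144.1,-26.7,44.5)); plan(cab(-144.1,-26.7,130),down(cy)); plan(cab(-144.1,-26.7,44.5),down(cy))
```

```text
[ 548.33215329 -129.48553067   44.5       ]
row [ 0.007 -0.001  0.155] [-252.7 -127.9   25.8] rows~ 6.8
row [ 0.007 -0.001  0.155] [-252.7 -128.5  111.3] rows~ 7.3
```

Emit:
apply_moves(
  steps=[
    [0.006, 0, 0.155, -252.7, -128, 26, 1],
    [0.006, 0, 0.155, -252.7, -128, 26, 1],
    [0.006, 0, 0.155, -252.7, -128, 26, 1],
    [0.006, 0, 0.155, -252.7, -128, 26, 1],
    [0.006, 0, 0.155, -252.7, -128, 26, 1],
    [0.006, 0, 0.155, -252.7, -128, 26, 1],
    [0.006, 0, 0.155, -252.7, -128, 26, 1],
    [0.006, 0, 0.155, -252.7, -128, 26, 1],
    [0.006, 0, 0.155, -252.7, -128, 26, 1],
    [0.006, 0, 0.155, -252.7, -128, 26, 1],
    [0.006, 0, 0.155, -252.7, -128, 26, 1],
    [0.006, 0, 0.155, -252.7, -128, 26, 1],
  ],
)

```text
time: 15.23
ee_pos: [0.5463, -0.1287, 0.1267]
eef_rot: [0.598, 0.801, -0.002, -0.002]
ft_force: [0.3, 0.1, -0.8]
width: 0.0872
grip_force: 0.0
```

Run:
```python
from h import *
c=snap("wrist","w5"); s=r.read_state(); print(s["ee_pos"],tocab(s["ee_pos"]),s["width"],s["ft_force"].round(1),s["joint_vel"].round(3),s["time"])
plan(cab(-144.1,-26.7,44.5),down(cy))
K=tocab(np.load("pics/w5.npz")["W"]).reshape(-1,3)
for lo,hi in ((62,72),(36,60)):
  m=(K[:,2]>lo)&(K[:,2]<hi)&(np.abs(K[:,0]+144)<36)&(np.abs(K[:,1]+26)<36);P=K[m]
  if len(P): print(m.sum(),P.min(0).round(1),P.max(0).round(1),np.median(P[:,2]))
```

```text
[ 0.54630067 -0.12883573  0.12680739] [-145.29651484  -28.46565195  126.80739326] 0.08686972185542643 [-0.3  0.5 -0.1] [ 0.002 -0.002  0.007 -0.003  0.002 -0.     0.001] 15.2833
row [-0.005 -0.     0.002] [-1.2  2.2 82.3] rows~ 2.0
7267 [-173.5  -57.5   62. ] [-116.6    4.5   70.3] 67.44335702084328
331 [-173.5  -53.3   36.1] [-152.3    3.3   60. ] 42.26985101613437
```

View pics/w5.png

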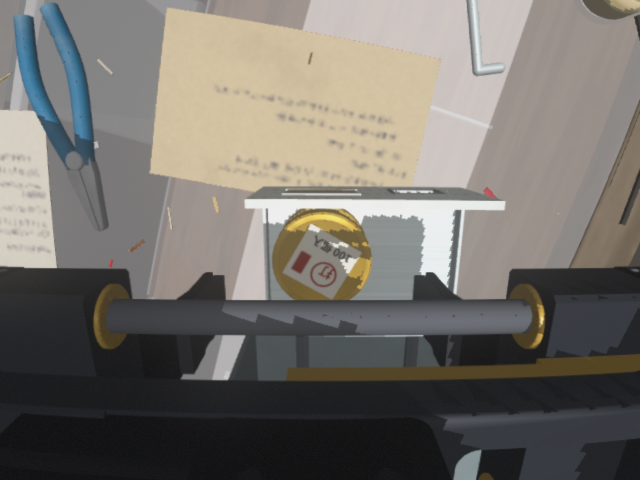

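The wrist view shows the tin at (322,257), between the open fingers, with the lower tin poking out slightly towards the plate. Its centre is at housing (-143.5, -26.6). I'll descend with the tips staying above the lower tin's top (42 mm), and close.

Emit:
apply_moves(
  steps=[
    [-0.005, 0, 0.002, -1.8, 1.9, 30, 1],
    [-0.005, 0, 0.002, -1.8, 1.9, 55, 1],
    [-0.005, 0, 0.002, -1.8, 1.9, 70, 1],
    [-0.005, 0, 0.002, -1.8, 1.9, 78, 1],
    [-0.005, 0, 0.002, -1.8, 1.9, 82, 1],
    [-0.005, 0, 0.002, -1.8, 1.9, 82, 1],
    [-0.005, 0, 0.002, -1.8, 1.9, 82, 1],
  ],
  force=20,
)

```text
time: 15.87
ee_pos: [0.5487, -0.1315, 0.0458]
eef_rot: [0.6, 0.8, 0.0, 0.001]
ft_force: [-0.1, 0.1, 0.8]
width: 0.0872
grip_force: 0.0
```

Run:
```python
from h import *
s=r.read_state(); print(s["ee_pos"],tocab(s["ee_pos"]),s["width"],s["ft_force"].round(1),s["time"]); plan(cab(-143.5,-26.6,44.3),down(cy))
```

```text
[ 0.5487088  -0.13145626  0.04584567] [-142.10305675  -26.89461649   45.84566828] 0.08719317968387365 [-0.1  0.1  0.8] 15.8667
row [ 0.001  0.001 -0.002] [1.4 0.3 1.5] rows~ 0.1
```

Emit:
apply_moves(
  steps=[
    [0, 0, 0, 1.2, 0.3, 1, 1],
    [0, 0, 0, 1.2, 0.3, 1, -1],
    [0, 0, 0, 1.2, 0.3, 1, -1],
    [0, 0, 0, 1.2, 0.3, 1, -1],
    [0, 0, 0, 1.2, 0.3, 1, -1],
    [0, 0, 0, 1.2, 0.3, 1, -1],
    [0, 0, 0, 1.2, 0.3, 1, -1],
    [0, 0, 0, 1.2, 0.3, 1, -1],
    [0, 0, 0, 1.2, 0.3, 1, -1],
    [0, 0, 0, 1.2, 0.3, 1, -1],
    [0, 0, 0, 1.2, 0.3, 1, -1],
  ],
)

```text
time: 16.78
ee_pos: [0.5481, -0.1303, 0.0441]
eef_rot: [0.6, 0.8, 0.0, 0.0]
ft_force: [-0.3, -0.4, 2.8]
width: 0.062
grip_force: 20.0
```

Run:
```python
from h import *
s=r.read_state(); print(s["ee_pos"],tocab(s["ee_pos"]),s["width"],s["grip_force"],s["ft_force"].round(1),s["time"])
```

```text
[ 0.5480855  -0.13028927  0.04407708] [-143.39848863  -27.16338045   44.0770762 ] 0.06199931715323797 20.00004995148629 [-0.3 -0.4  2.8] 16.7833
```

Emit:
apply_moves(
  steps=[
    [0, 0, 0, 0, 0, -3, -1],
    [0, 0, 0, 0, 0, -7, -1],
    [0, 0, 0, 0, 0, -13, -1],
    [0, 0, 0, 0, 0, -22, -1],
    [0, 0, 0, 0, 0, -35, -1],
    [0, 0, 0, 0, 0, -50, -1],
    [0, 0, 0, 0, 0, -70, -1],
    [0, 0, 0, 0, 0, -90, -1],
    [0, 0, 0, 0, 0, -105, -1],
    [0, 0, 0, 0, 0, -110, -1],
    [0, 0, 0, 0, 0, -110, -1],
    [0, 0, 0, 0, 0, -110, -1],
  ],
)

```text
time: 17.78
ee_pos: [0.5478, -0.1301, 0.1537]
eef_rot: [0.6, 0.8, -0.0, -0.0]
ft_force: [0.9, -0.2, -2.2]
width: 0.062
grip_force: 20.0
```

```bash
python3 - <<'E'
from h import *
s=r.read_state(); print(s["ee_pos"],s["width"],s["grip_force"],s["ft_force"].round(1),s["torque"].round(2),s["time"])
c=snap("wrist","w6"); W=np.load("pics/w6.npz")["W"]; T=R.from_quat(s["eef_rot"]).inv().apply(W.reshape(-1,3)-s["ee_pos"])*1000
m=(T[:,2]>-32)&(T[:,2]<-14)&(np.hypot(T[:,0],T[:,1])<36)&(T[:,0]>8);P=T[m];print(m.sum(),P.min(0),P.max(0))
A=np.c_[P[:,:2],np.ones(len(P))];co=np.linalg.lstsq(A,P[:,2],rcond=None)[0];print("plane",co)
K=tocab(W).reshape(-1,3); m=(K[:,2]>36)&(K[:,2]<48)&(np.abs(K[:,0]+144)<45)&(np.abs(K[:,1]+26)<45);P=K[m]
print("low",m.sum(),P.min(0),P.max(0),np.median(P[:,2]))
y=np.array([.995,.0976,0]) # pad x dir guess
for d in (cy,[0.98,-.2,0],[.995,.098,0]): plan([508.6,389.9,154],down(d))
E
python3 - <<'E'
import sys; sys.path.insert(0,'.')
E
```

```text
[ 0.54783944 -0.13014895  0.15371738] 0.061951259302120844 19.9999608239159 [ 0.9 -0.2 -2.2] [-0.06  0.05 -0.02] 17.7833
6775 [  8.00455921 -34.84817333 -30.48972721] [ 30.4017706   34.74860498 -14.03682585]
plane [ 8.99355735e-02 -1.10106220e-03 -2.42673855e+01]
low 2853 [-185.19160541  -69.00299336   36.00961609] [-135.97191209   18.65320415   47.31003454] 42.37063271553815
row [-0.001 -0.    -0.002] [510.  108.5  -0.8] rows~ 12.5
row [-0.001 -0.     0.486] [510.  108.5  -0.8] rows~ 12.5
row [-0.001 -0.     0.186] [510.  108.5  -0.8] rows~ 12.5
```

Run:
```python
from h import *
s=r.read_state(); W=np.load("pics/w6.npz")["W"]; T=R.from_quat(s["eef_rot"]).inv().apply(W.reshape(-1,3)-s["ee_pos"])*1000
for a in range(4,34,3):
    m=(T[:,2]>-40)&(T[:,2]<-5)&(np.abs(T[:,1])<12)&(T[:,0]>=a)&(T[:,0]<a+3);print(a,m.sum(),np.percentile(T[m,2],[5,50,95]).round(1) if m.sum() else "")
```

```text
4 30 [-24.1 -23.7 -23.2]
7 404 [-25.1 -24.2 -23.3]
10 428 [-25.2 -24.4 -23.4]
13 447 [-25.2 -24.2 -22.9]
16 449 [-25.2 -23.9 -22.7]
19 459 [-24.9 -23.6 -22.6]
22 437 [-24.6 -23.6 -22.6]
25 552 [-24.8 -23.6 -13.8]
28 537 [-23.9 -19.9 -11.4]
31 0
```

Emit:
apply_moves(
  steps=[
    [0, 0, 0, 10, 2, 0, -1],
    [0, 0, 0, 30, 6, 0, -1],
    [0, 0, 0, 60, 13, 0, -1],
    [0, 0, 0, 95, 20, 0, -1],
    [0, 0, 0, 130, 28, 0, -1],
    [0, 0, 0, 165, 35, 0, -1],
    [0, 0, 0, 200, 43, 0, -1],
    [0, 0, 0, 235, 50, 0, -1],
    [0, 0, 0, 270, 57, 0, -1],
    [0, 0, 0, 305, 65, 0, -1],
    [0, 0, 0, 340, 72, 0, -1],
    [0, 0, 0, 375, 80, 0, -1],
    [0, 0, 0, 410, 87, 0, -1],
    [0, 0, 0, 440, 94, 0, -1],
    [0, 0, 0, 468, 99, 0, -1],
    [0, 0, 0, 490, 104, 0, -1],
    [0, 0, 0, 504, 107, 0, -1],
    [0, 0, 0, 510, 108.5, 0, -1],
    [0, 0, 0, 510, 108.5, 0, -1],
    [0, 0, 0, 510, 108.5, 0, -1],
  ],
)

```text
time: 19.5
ee_pos: [0.5095, 0.3883, 0.1536]
eef_rot: [0.6, 0.8, -0.001, 0.0]
ft_force: [-0.0, 0.4, -1.2]
width: 0.0619
grip_force: 20.0
```

Run:
```python
from h import *
def prof(fn,p,q,zl,zh):
    W=np.load(fn)["W"]; T=R.from_quat(q).inv().apply(W.reshape(-1,3)-p)*1000
    P=T[(T[:,2]>zl)&(T[:,2]<zh)&(np.abs(T[:,1])<20)&(T[:,0]>6)&(T[:,0]<25)]
    print(len(P),np.linalg.lstsq(np.c_[P[:,:2],np.ones(len(P))],P[:,2],rcond=None)[0].round(3))
s=r.read_state(); print(s["ee_pos"],s["eef_rot"],s["width"],s["grip_force"],s["ft_force"].round(1),s["joint_positions"].round(2),s["time"])
prof("pics/w5.npz",np.array([.5463,-.12884,.12681]),[.598,.801,-.002,-.002],54,64)
snap("wrist","w7"); prof("pics/w7.npz",s["ee_pos"],s["eef_rot"],-28,-19)
c=snap("top","t7"); K=tocab(np.load("pics/t7.npz")["W"]).reshape(-1,3)
m=(K[:,2]>37)&(K[:,2]<47)&(np.abs(K[:,0]+142)<37)&(np.abs(K[:,1]+26)<40);P=K[m];print("low",m.sum(),np.median(P[:,2]),cv2.minEnclosingCircle(P[:,:2].astype(np.float32)))
m=(K[:,2]>81)&(K[:,2]<90)&(K[:,0]>-230)&(K[:,0]<-77)&(np.abs(K[:,1])<90);print("plate",np.percentile(K[m][:,0],[2,98]))
plan([508.6,389.9,30],down(cy))
```

```text
[0.5095196  0.38832961 0.15357832] [ 6.00280542e-01  7.99789236e-01 -5.85964088e-04  3.24659624e-04] 0.0618765964111477 19.999800589866936 [-0.   0.4 -1.2] [-0.87  0.41  0.19  1.52 -0.08  1.23 -0.38] 19.5
1958 [ 4.2000e-02 -1.0000e-02  5.8846e+01]
4397 [  0.037   0.    -23.754]
low 687 41.69568116407962 ((-143.8134307861328, -26.13468360900879), 31.42176055908203)
plate [-185.89803273 -180.52517829]
row [-0.     0.001 -0.004] [  2.6  -0.7 124. ] rows~ 3.0
```

The tin is held flat, with the same slope reading as when it stood on the stack. The lower tin is still in the tray and the tray is still out. Lowering now.

Emit:
apply_moves(
  steps=[
    [0, 0, 0, 2.6, -0.7, 25, -1],
    [0, 0, 0, 2.6, -0.7, 55, -1],
    [0, 0, 0, 2.6, -0.7, 85, -1],
    [0, 0, 0, 2.6, -0.7, 108, -1],
    [0, 0, 0, 2.6, -0.7, 122, -1],
    [0, 0, 0, 2.6, -0.7, 130, -1],
    [0, 0, 0, 2.6, -0.7, 133.5, -1],
    [0, 0, 0, 2.6, -0.7, 133.5, -1],
    [0, 0, 0, 2.6, -0.7, 133.5, -1],
    [0, 0, 0, 2.6, -0.7, 133.5, -1],
  ],
)

```text
time: 20.43
ee_pos: [0.5086, 0.3926, 0.022]
eef_rot: [0.6, 0.8, 0.001, 0.0]
ft_force: [0.0, 0.6, -2.1]
width: 0.062
grip_force: 20.0
```

Run:
```python
from h import *
s=r.read_state(); print(s["ee_pos"],s["eef_rot"],s["ft_force"].round(1),s["time"])
```

```text
[0.50860863 0.39255839 0.02199667] [5.99876975e-01 8.00091428e-01 1.12185233e-03 2.51591603e-04] [ 0.   0.6 -2.1] 20.4333
```

Emit:
apply_moves(
  steps=[
    [0, 0, 0, 0, 0, 1.5, -1],
    [0, 0, 0, 0, 0, 3, -1],
    [0, 0, 0, 0, 0, 4, -1],
    [0, 0, 0, 0, 0, 4.6, -1],
    [0, 0, 0, 0, 0, 4.6, -1],
    [0, 0, 0, 0, 0, 4.6, -1],
  ],
)

```text
time: 20.93
ee_pos: [0.5077, 0.392, 0.0159]
eef_rot: [0.6, 0.8, -0.0, -0.0]
ft_force: [-0.8, 0.2, 0.6]
width: 0.0622
grip_force: 20.0
```

Run:
```python
from h import *
s=r.read_state(); print(s["ee_pos"],s["ft_force"].round(1),s["torque"].round(2),s["time"])
```

```text
[0.50773529 0.39201035 0.01590549] [-0.8  0.2  0.6] [-0.15  0.18 -0.02] 20.9333
```

Emit:
apply_moves(
  steps=[
    [0, 0, 0, 0, 0, 0, -1],
    [0, 0, 0, 0, 0, 0, -1],
    [0, 0, 0, 0, 0, 0, -1],
  ],
)

```text
time: 21.18
ee_pos: [0.5078, 0.392, 0.0159]
eef_rot: [0.6, 0.8, -0.0, 0.0]
ft_force: [-1.1, -0.6, 0.9]
width: 0.0618
grip_force: 20.0
```

Run:
```python
from h import *
for _ in range(3):
    c=r.camera("wrist"); s=r.read_state(); print(s["ee_pos"],s["ft_force"].round(1),s["torque"].round(2),s["time"])
W=cloud(c); T=R.from_quat(s["eef_rot"]).inv().apply(W.reshape(-1,3)-s["ee_pos"])*1000
m=(np.abs(T[:,1])<20)&(T[:,0]>6)&(T[:,0]<25)&(T[:,2]<-15)&(T[:,2]>-32); P=T[m]; print(np.linalg.lstsq(np.c_[P[:,:2],np.ones(len(P))],P[:,2],rcond=None)[0].round(3), np.median(W.reshape(-1,3)[m][:,2]))
```

```text
[0.50774108 0.39200868 0.01589206] [-0.9 -0.4  1.2] [-0.16  0.27  0.03] 21.2333
[0.50774641 0.39200376 0.01590878] [-0.7 -0.6  1.3] [-0.18  0.21 -0.03] 21.2833
[0.50774951 0.39202212 0.01590382] [-1.5 -0.9  1.8] [-0.2   0.23 -0.01] 21.3333
[ 5.1000e-02 -1.0000e-03 -2.4018e+01] 0.0391586839382318
```

Light contact of about 3 N, and the tin's top is at z 39 mm as it must be. Release and rise.

Emit:
apply_moves(
  steps=[
    [0, 0, 0, 0, 0, 0, 0.46],
    [0, 0, 0, 0, 0, 0, 0.5],
    [0, 0, 0, 0, 0, 0, 0.6],
    [0, 0, 0, 0, 0, 0, 0.8],
    [0, 0, 0, 0, 0, 0, 1],
    [0, 0, 0, 0, 0, 0, 1],
    [0, 0, 0, 0, 0, 0, 1],
    [0, 0, 0, 0, 0, -10, 1],
    [0, 0, 0, 0, 0, -30, 1],
    [0, 0, 0, 0, 0, -60, 1],
    [0, 0, 0, 0, 0, -100, 1],
    [0, 0, 0, 0, 0, -140, 1],
    [0, 0, 0, -100, 0, -150, 1],
    [0, 0, 0, -150, 0, -150, 1],
    [0, 0, 0, -150, 0, -150, 1],
  ],
)

```text
time: 22.58
ee_pos: [0.5432, 0.2715, 0.1664]
eef_rot: [0.599, 0.801, 0.001, 0.0]
ft_force: [1.6, -0.5, -0.2]
width: 0.0871
grip_force: 0.0
```

Run:
```python
from h import *
s=r.read_state(); print(s["ee_pos"],s["width"],s["ft_force"].round(1),s["time"])
c=snap("wrist","w8"); W=np.load("pics/w8.npz")["W"].reshape(-1,3)*1000
m=(np.hypot(W[:,0]-508,W[:,1]-392)<45)&(W[:,2]>32)&(W[:,2]<46); P=W[m]
if m.sum()>50: print("tin",m.sum(),P.min(0),P.max(0),np.linalg.lstsq(np.c_[P[:,:2]-[508,392],np.ones(len(P))],P[:,2],rcond=None)[0].round(3))
c=snap("top","t8"); W=np.load("pics/t8.npz")["W"]; K=tocab(W).reshape(-1,3)
m=(K[:,2]>37)&(K[:,2]<47)&(np.abs(K[:,0]+142)<37)&(np.abs(K[:,1]+26)<40);P=K[m];print("low",m.sum(),np.median(P[:,2]),cv2.minEnclosingCircle(P[:,:2].astype(np.float32)))
m=(K[:,2]>81)&(K[:,2]<90)&(K[:,0]>-230)&(K[:,0]<-77)&(np.abs(K[:,1])<90);print("plate",np.percentile(K[m][:,0],[2,98]))
W=W.reshape(-1,3);m=(W[:,2]>.02)&(W[:,2]<.06)&(np.hypot(W[:,0]-.69,W[:,1]-.11)<.05); print("jar",rect(W[m])[:2])
```

```text
[0.54318561 0.27148446 0.16643372] 0.08710807101301685 [ 1.6 -0.5 -0.2] 22.5833
tin 6008 [477.32919553 359.2872717   32.02918022] [540.15714431 421.95401383  42.79052887] [-1.0000e-03  4.0000e-03  3.9193e+01]
low 687 41.66478610218527 ((-143.7677001953125, -25.7407283782959), 31.48936653137207)
plate [-185.84815709 -180.52163208]
jar (array([691.2, 111.2]), array([55.5, 55.3]))
```

View pics/t8.png

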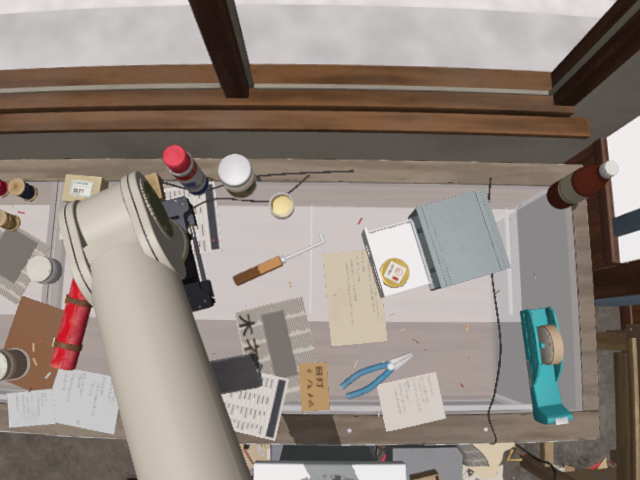

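View pics/w8.png

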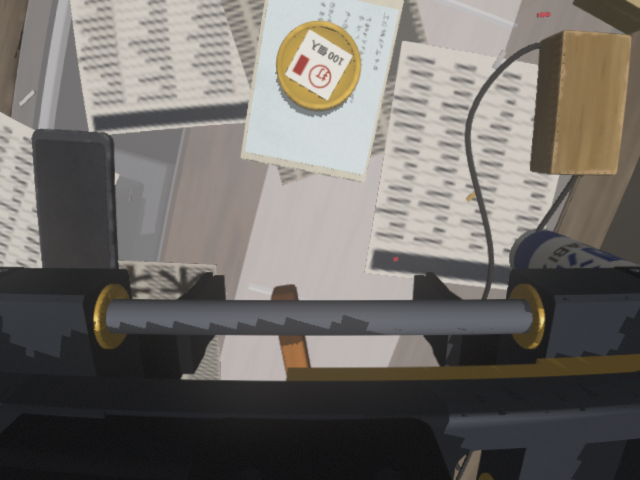

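The wrist view shows the tin flat on the pad at (318,66). The top view shows the lower tin in the extended tray at (394,273), the hook on the counter at (280,262), and the jar unmoved at (282,206). The arm touches nothing, so I'm handing in.

```bash
python3 -c "
from bench import r
print(r.read_state()['joint_vel'].round(3)); print(r.close_job())"
```

```text
[-0.061  0.031 -0.084 -0.027 -0.032 -0.006 -0.077]
the job is handed in; nothing more can be done
None
```

The job is handed in at about 23 s of the 72 s allowed: the tray is out at its stop with the lower tin in it, the hook is back on the counter, the upper tin lies flat on the notepad, and the jar is where it was.

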